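Lock the lap and slacken its left-hand knob

ROBOT

A 6-joint arm with a two-finger parallel gripper is mounted at the origin on the work surface. World frame = base frame: x ahead of the robot, y to its left, z up, the work surface at z = 0. Lengths are in m, angles in degrees, forces in N, time in s.
With the tool pointing down it reaches from about 0.35 to 1 m from the base axis. Payload 7.1 kg.
Tool frame: the origin (TCP) lies between the finger pads; the fingertips stand 22 mm ahead of it and the grasp point (between the pads) lies 3 mm ahead of it (r.tip_reach is the distance from the TCP to the fingertips, in m); z points along the fingers, y is the line along which they close (so a half turn about z gives the same grasp; the last joint's range is limited). The gripper opens to 85 mm and grips with 20 to 120 N. Pads are 22 mm wide; open, the fingers measure 114 mm over their backs; the gripper's body (76 mm by 85 mm) begins 54 mm behind the grasp point. The pads swing forward as they close: fully open they stand 13 mm farther back than shut.
Start: joints at [-68.698, 24.242, 93.386, -0, 62.372, -1.089], TCP at [0.238, -0.578, 0.224] pointing down, gripper open.
Joint ranges: [-172.04, 172.04], [-51.8, 120.97], [4.93, 147.93], [-75.15, 255.16], [6.16, 154.13], [-145.62, 145.62]. Speed limits (degrees/s): [136.94, 136.94, 172.46, 180, 180, 180].

INTERFACE

Orientations are given as a 3x3 rotation matrix whose columns are the frame's x, y, z axes.
In Python, from workcell import r, hand, solve_ik, cams, order, monitor gives the robot as it stands. Calls block until the motion is done:
- r.movep(position, orientation): joint-space move of the TCP to a pose.
- r.movel(position, vel=0.15, frame=None): straight line of the TCP; frame=None keeps the orientation; vel is the mean speed in m/s.
- r.set_joints(angles): joint-space move.
- hand.gripper_to(opening): finger opening in m; the grip force is fixed at half the most; returns when the fingers have stopped.
- r.sleep(seconds).
- solve_ik(position, orientation): joint angles nearest the present ones, or None.
- cams.get_image(name): name is "side" or "top"; returns (picture, depth): 480x640x3 uint8, blue, green, red; 480x640 float32, m along the optical axis (not along the pixel's ray), 0 where there is no reading.
- cams.get_calibration(name): a dict with "K" (3x3 intrinsics, pixels), "k1" (the pictures are not rectified: a ray, as slopes to the right and down, at radius r is drawn at 1 + k1 r^2 times it, then the intrinsics apply), "R" (3x3) and "t" (3): a world point X has camera coordinates R X + t. Camera axes: x right, y down, z forward; pixel columns grow to the right and rows downward; lengths in m; the calibration is good to about 2 mm. A picture is of the moment at which its call begins. get_calibration takes no time and is no camera call.
A pose or a line that the arm cannot do raises r.IKError and nothing moves.
- order.finish_job(): hands the job in; it is judged then, once.
Readings, each from a call of its own:
- monitor.read_clock(): time.
- monitor.read_qpos(): joint angles.
- monitor.read_dq(): joint speeds.
- monitor.read_joint_torque(): joint torques, N m.
- monitor.read_tool_pos(): TCP position.
- monitor.read_eef_rot(): TCP orientation.
- monitor.read_contact_force(): force on the tool from outside, world axes, zero at the start.
- monitor.read_moment(): the same for the moment, N m.
- monitor.read_width(): finger opening in m.
- monitor.read_grip_force(): force on a finger pad.
Only numpy, scipy, OpenCV 4.12 (cv2) and the standard library are available. Lean on these libraries where they do the work, as an engineer would, in place of code of your own. Each camera call takes 0.05 s, during which the arm holds its last target. There are 200 camera calls.

TASK

The grinding disc of the flat-lap grinder is due for changing, and its spindle turns freely: push the handle of the hold-down clamp over and outwards until it snaps past its over-centre point and stays locked, rubber foot on the disc. Then back the disc's centre knob off by at least one full turn; it has a left-hand thread, so it loosens clockwise seen from above. Leave the clamp locked and do not disturb the figure, tape roll, jar and cut bottle around the grinder.

Things in the scene. Friction and masses are not known exactly. Their poses are not given: they have to be found in the camera images.
- grinder: Flat-lap grinder: fixed grey box 300 x 420 mm, 100 mm high, carrying a white bowl (262 mm across, rim 135 mm above the table), the disc and, on the deck at its -y side in the plane x = 0, the hold-down clamp. Origin on the disc's axis at table height, z up; at yaw 0 x points away from the robot and y to its left. The box spans x -150 to 150 and y -270 to 150 mm.
- lap_face (a point): Centre of the face of the level steel grinding disc, 200 mm across, inside the bowl, 125 mm above the table. Until the clamp is locked on it the disc turns freely (0.05 N m) and just follows the knob.
- knob_grip (a point): On the axis of the black ribbed round knob at the disc's centre, half-way up its gripping part, which is 52 mm across and 34 mm tall (a 32 mm neck below). z up; 163 mm above the table when tight; the disc's face is 38 mm and a 56 mm washer 32 mm below this point. Nothing else within 75 mm of the axis.
- knob (a joint): Rotation of the knob on its left-hand thread, relative to the disc, rad: 0 tight, growing as it is turned clockwise seen from above; one full turn (6.28) raises it 3 mm; goes to 15.7. Takes about 0.3 N m; stays where it is left.
- handle_grip (a point): Centre of the clamp handle's black grip, a round bar 20 mm thick, 88 mm long; y axis along it to its free end. Upright at first, it swings evenly through 82 degrees towards the grinder's -y side until level; 3 to 10 N. Its way, as (y, z) in the grinder's frame, x = 0, m: open (-.206, .250), (-.230, .251), (-.245, .242), (-.254, .222), (-.260, .198), locked (-.263, .181).
- clamp_arm_end (a point): End of the clamp's steel arm, where the spindle with the rubber foot is fixed. With the clamp open it stands over the disc at (y, z) = (-.134, .223) m in the grinder's frame, so about 50 mm lie free between it and the upright grip; it swings down to 88 mm from the disc's axis and 147 mm above the table.
- clamp_handle (a joint): Angle of the clamp's handle against its arm, rad: 0 to 0.2 at the start (open), dead centre 2.41, locked at its stop 2.54. Short of dead centre the squeezed foot pushes the handle back; past it the handle goes to the stop and stays.
- clamp_foot (a joint): Squeeze of the clamp's rubber foot (20 mm across, on a threaded spindle at the end of the arm) in m: 0 while it hangs free, about 0.002 (9 N) when locked on the disc, 88 mm from the disc's axis.
- lap (a joint): Rotation of the grinding disc about its vertical axis, in rad, growing clockwise seen from above; any value at the start. Carries the knob with it.
- figure: Bystander: a doll made on a black bottle, 68 mm across at the foot and 280 mm tall, standing; origin at the centre of its underside.
- tape_roll: Bystander: a beige roll of masking tape, 104 mm across, 25 mm high, lying flat; origin at the centre of its underside.
- paste_jar: Bystander: a jar with a white lid, 74 mm across, 85 mm tall; origin at the centre of its underside.
- cut_bottle: Bystander: the lower part of a cut green glass bottle, an open cup 72 mm across, 95 mm tall; origin at the centre of its underside.

How it is judged (in metres and radians):
On the way, in this order (a step that is already met when the one before it is completed fails the run):
1. the clamp's handle is past over-centre and its foot presses on the disc (value of joint clamp_handle above 2.48 rad and value of joint clamp_foot above 0.001 m and value of joint knob below 3 rad), for 0.2 s.
2. the knob has been backed off a full turn clockwise with the clamp locked (value of joint knob above 6.1 rad and value of joint clamp_handle above 2.48 rad), for 0.2 s.
At the end, for the whole second after the job is handed in: The clamp is locked past over-centre (handle beyond 2.48 rad against its arm) with its rubber foot squeezed by more than 1 mm on the disc, the knob is backed off by a full turn (at least 6.1 rad clockwise from tight), and disc and knob are at rest and released (all of step 2 and value of joint clamp_foot above 0.001 m and velocity of joint knob between -0.1 and 0.1 rad/s and velocity of joint lap between -0.1 and 0.1 rad/s); the robot touches nothing.
It fails at once if a bystander (figure, tape roll, jar or cut bottle) is shifted by more than 30 mm or tipped (distance of any of figure, tape_roll, paste_jar, cut_bottle from where it was at the start of the episode above 0.03 m or angle between any of figure, paste_jar, cut_bottle's own z axis and vertical above 0.4 rad).
It also fails if it takes over 72 s, if anything falls off the work surface, if the arm or the gripper's body presses on something with over 40 N, if the wrist force passes 120 N, or if a joint passes its speed limit or range.

## Working session

There is one attempt and no reset: what is moved stays moved. The work goes in short steps, each a Python script; the robot and the scene stay as the last script left them, time stands still between calls to the robot, and variables do not carry over. Pictures are saved under pics/ and viewed, at most 10 in all, crops included, and the job is handed in when it is done.

```bash
ls; mkdir -p pics; python3 - <<'E'
from workcell import r,cams,monitor
import cv2,numpy as np
for n in("top","side"):
    im,d=cams.get_image(n); cv2.imwrite(f"pics/{n}0.png",im); np.savez(f"{n}0.npz",im=im,d=d)
    c=cams.get_calibration(n); print(n,c, "campos",-np.array(c["R"]).T@np.array(c["t"]))
print(monitor.read_clock())
E
```

```text
pics
top {'K': array([[544.44251292,   0.        , 324.15492092],
       [  0.        , 544.44251292, 233.81703006],
       [  0.        ,   0.        ,   1.        ]]), 'k1': -0.12895420912912026, 'R': array([[-0.01739735, -0.99981629, -0.00804501],
       [-0.9972883 ,  0.01792769, -0.0713768 ],
       [ 0.07150791,  0.00678143, -0.99741698]]), 't': array([0.01326193, 0.49134912, 1.28095528])} campos [ 0.39864901 -0.00423597  1.31282417]
side {'K': array([[577.95999569,   0.        , 318.80169051],
       [  0.        , 577.95999569, 239.71959853],
       [  0.        ,   0.        ,   1.        ]]), 'k1': -0.0015938160931954083, 'R': array([[-0.92733912, -0.37386726,  0.01629214],
       [-0.25734422,  0.60549806, -0.753091  ],
       [ 0.27169121, -0.70256343, -0.65771462]]), 't': array([0.43190931, 0.2701748 , 1.45025231])} campos [0.07603351 1.01678067 1.15028163]
0.1
```

View pics/top0.png

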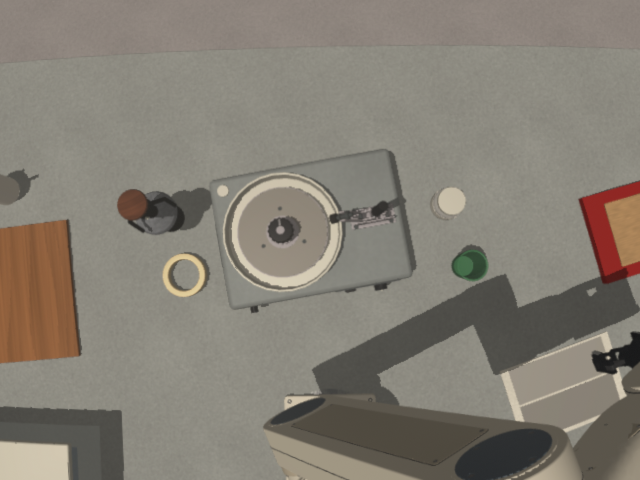

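View pics/side0.png

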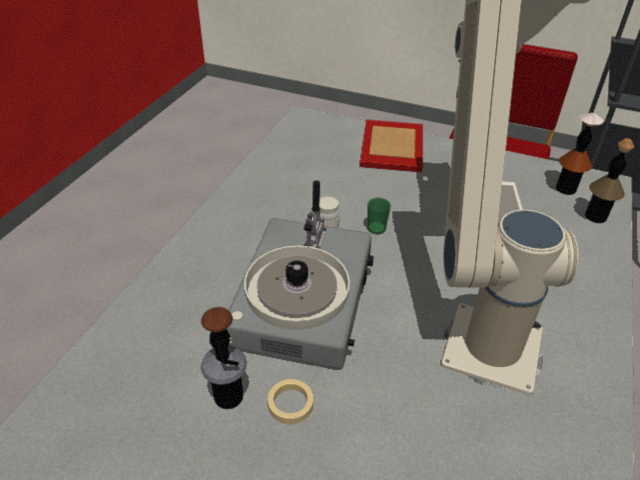

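The top view shows the bowl and knob at about (281,231), the clamp running from (335,217) to (390,208), and the box corners at about (212,180), (387,150), (411,278) and (232,308). The figure is at (150,210), tape at (185,275), jar at (450,203) and cut bottle at (470,265). In the side view the knob is at (297,272) and the upright handle grip at (316,195). Next I'll turn these into positions.

```bash
cat > h.py <<'E'
import numpy as np,cv2
from workcell import cams
def rays(n,uv):
    c=cams.get_calibration(n); K=np.array(c["K"]); R=np.array(c["R"]); t=np.array(c["t"])
    p=cv2.undistortPoints(np.float64(uv).reshape(-1,1,2),K,np.array([c["k1"],0,0,0,0.])).reshape(-1,2)
    return -R.T@t, np.c_[p,np.ones(len(p))], R, t
def cloud(n,d):
    v,u=np.mgrid[:480,:640]; o,p,R,t=rays(n,np.c_[u.ravel(),v.ravel()])
    return ((p*d.reshape(-1,1)-t)@R).reshape(480,640,3)
def plane(n,uv,z):
    o,p,R,t=rays(n,uv); w=p@R; return o+w*((z-o[2])/w[:,2])[:,None]
E
python3 - <<'E'
from h import *
T=np.load("top0.npz"); S=np.load("side0.npz")
P=cloud("top",T["d"]); Q=cloud("side",S["d"])
reg=np.zeros((480,640),bool); reg[140:315,205:420]=1
print("table z",np.median(P[330:380,100:250,2]))
m=((P[...,2]>.085)&reg).astype(np.uint8)
m=cv2.morphologyEx(m,cv2.MORPH_OPEN,np.ones((5,5)))
cs=max(cv2.findContours(m,0,1)[0],key=cv2.contourArea)[:,0]
pl=plane("top",cs,.1)[:,:2]; rc=cv2.minAreaRect(np.float32(pl)); print("box",rc); print(cv2.boxPoints(rc))
# bowl rim: bright white
im=T["im"]; g=im.min(2); mw=((g>150)&reg).astype(np.uint8); mw[:200,:235]=0
cs=max(cv2.findContours(mw,0,1)[0],key=cv2.contourArea)[:,0]
print("bowl",cv2.minEnclosingCircle(np.float32(plane("top",cs,.135)[:,:2])),cv2.fitEllipse(np.float32(plane("top",cs,.135)[:,:2])))
for nm,C in(("top",P),("side",Q)):
    k=(abs(C[...,0]-.475)<.3)&(C[...,2]>.165)&(C[...,2]<.2)
    hh=C[(C[...,2]>.19)&(C[...,2]<.32)&(C[...,0]>.3)&(abs(C[...,1]+.1)<.2)]
    print(nm,"tall pts",len(hh),np.median(hh,0) if len(hh) else 0)
for c,uv in(("top",[[281,231],[282,231]]),("side",[[297,272]])): print(c,plane(c,uv,.175))
# bystanders rough, table-plane
for n,uv,z in(("fig",[155,213],.14),("tape",[185,275],.025),("jar",[452,201],.085),("bottle",[470,264],.095)): print(n,plane("top",[uv],z))
for n,uv,z in(("fig",[228,400],0.0),("tape",[290,401],.012),("jar",[328,204],.085),("bottle",[378,203],.095)): print(n,plane("side",[uv],z))
# grip dark in side view
s=S["im"][175:215,305:330]; d=(s.max(2)<45); ys,xs=np.nonzero(d); print("grip px",xs.mean()+305,ys.mean()+175,ys.min()+175,ys.max()+175)
b=(d*1).astype(np.uint8); 
pts=Q[175:215,305:330][d]; print("grip pts",pts.min(0),pts.max(0),np.median(pts,0))
s=S["im"][255:290,280:315]; d=(s.max(2)<45); ys,xs=np.nonzero(d); print("knob px",xs.min()+280,xs.max()+280,ys.min()+255,ys.max()+255)
E
```

```text
table z -0.0008735818739180159
box ((0.49925220012664795, 0.03708973526954651), (0.2986576557159424, 0.4160975217819214), 9.309358596801758)
[[ 0.31823513  0.21824217]
 [ 0.38554513 -0.19237506]
 [ 0.68026924 -0.1440627 ]
 [ 0.61295927  0.26655453]]
bowl ((0.48817208409309387, 0.09251344203948975), 0.11900807917118073) ((0.4900161623954773, 0.09070372581481934), (0.2184995412826538, 0.22227802872657776), 129.8594512939453)
top tall pts 412 [ 0.51654422 -0.0491588   0.22857689]
side tall pts 405 [ 0.51658814 -0.09841436  0.22987763]
top [[0.48777893 0.09397308 0.175     ]
 [0.48774081 0.09186961 0.175     ]]
side [[0.48305429 0.10520462 0.175     ]]
fig [[0.53532461 0.37500143 0.14      ]]
tape [[0.39845369 0.33818699 0.025     ]]
jar [[ 0.5565659  -0.28917425  0.085     ]]
bottle [[ 0.41195301 -0.32302334  0.095     ]]
fig [[0.53398291 0.38698948 0.        ]]
tape [[0.39848798 0.34203955 0.012     ]]
jar [[ 0.55179508 -0.28394922  0.085     ]]
bottle [[ 0.4110027  -0.33542711  0.095     ]]
grip px 315.70588235294116 196.51764705882354 181 211
grip pts [ 0.07603351 -0.11579381  0.20260724] [0.52875742 1.01678067 1.15028163] [ 0.51932049 -0.1009839   0.24827233]
knob px 286 307 261 285
```

```bash
cat >> h.py <<'E'
PSI=np.deg2rad(9.3)
GX=np.array([np.cos(PSI),np.sin(PSI),0]); GY=np.array([-np.sin(PSI),np.cos(PSI),0])
E
python3 - <<'E'
from h import *
from scipy.optimize import least_squares
T=np.load("top0.npz"); S=np.load("side0.npz")
O0=np.array([.4885,.094,0])
for n,D in(("top",T),("side",S)):
    C=cloud(n,D["d"]); dk=D["im"].max(2)<60
    s=C[(np.linalg.norm(C[...,:2]-O0[:2],axis=2)<.04)&(C[...,2]>.152)&(C[...,2]<.2)]
    top=s[s[:,2]>np.percentile(s[:,2],60)]
    f=least_squares(lambda p:np.hypot(*(s[:,:2]-p).T).clip(.022)-.026,O0[:2],loss="soft_l1",f_scale=.002)
    print(n,len(s),"ztop",np.percentile(s[:,2],[50,90,98]),"fit",f.x,"bbox",s.min(0),s.max(0))
    G=(C-O0)@np.c_[GX,GY,[0,0,1]]
    g=G[(abs(G[...,0])<.03)&(G[...,1]<-.15)&(G[...,1]>-.28)&(G[...,2]>.205)&(G[...,2]<.33)&dk]
    print(" grip local",len(g),g.min(0),g.max(0),np.median(g,0))
# side centroid ray onto plane x_g=0
o,p,R,t=rays("side",[[315.7,181],[315.7,196.5],[315.7,211]]); w=p@R
for k in w: 
    X=o+k*(((O0-o)@GX)/(k@GX)); print("ray",(X-O0)@GY,X[2])
# disc features
u=T["im"][195:265,245:320]; cv2.imwrite("pics/disc0.png",cv2.resize(u,None,fx=7,fy=7,interpolation=2))
# IK check
from workcell import solve_ik,r
Rt=np.c_[np.cross(GX,[0,0,-1]),GX,[0,0,-1]]
for s in(1,-1):
    Rs=Rt@np.diag([s,s,1]); 
    for P in((O0-.206*GY+[0,0,.4]),(O0+[0,0,.3])): q=solve_ik(P,Rs); print(s,None if q is None else np.round(q,1))
a=np.deg2rad(10); c=np.array([[np.cos(a),-np.sin(a),0],[np.sin(a),np.cos(a),0],[0,0,1]])
print("tool z +10:",np.round(solve_ik(O0+[0,0,.3],Rt@c),1))
E
```

```text
top 525 ztop [0.17912593 0.18176878 0.18326341] fit [0.49123169 0.0952604 ] bbox [0.4644489  0.06871988 0.1566269 ] [0.51734626 0.1212625  0.18623214]
 grip local 136 [-0.00639389 -0.21515297  0.20571439] [ 0.00922661 -0.19172841  0.29262791] [-0.00029895 -0.20125279  0.27966469]
side 439 ztop [0.17902556 0.18285541 0.18469418] fit [0.4895249 0.0950927] bbox [0.45969422 0.06732407 0.15231413] [0.51633877 0.12621598 0.18558023]
 grip local 194 [-0.00989136 -0.2129731   0.20502725] [ 0.00888047 -0.18719613  0.2914197 ] [-0.00143849 -0.19838563  0.25261199]
ray -0.1986549594894619 0.29687596057074384
ray -0.20158546380027859 0.24566431246482867
ray -0.20445933750602477 0.19544096184303783
1 [-13.1   7.1  93.2  -0.   79.7 -22.4]
1 [  9.5   8.3 104.8  -0.   66.9   0.2]
-1 None
-1 None
tool z +10: [  9.5   8.3 104.8  -0.   66.9  10.2]
```

View pics/disc0.png

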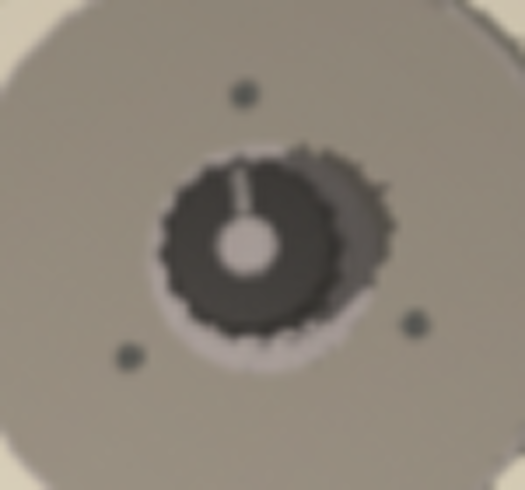

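The disc crop shows three holes, at about (245,95), (415,325) and (130,357), and a white index mark on the knob pointing at the upper hole. Comparing them later will show knob turn and disc slip separately. Now I'll grip the handle.

```bash
cat >> h.py <<'E'
O=np.array([.4905,.0952,0]); DOWN=np.array([0,0,-1.])
RT=np.c_[np.cross(GX,DOWN),GX,DOWN]
def W(y,z): return O+y*GY+np.array([0,0,z+.003])
E
python3 - <<'E'
from h import *
from workcell import *
p=np.array(monitor.read_tool_pos())
r.movel(p+[0,0,.17],vel=.3)
r.movep(W(-.206,.40),RT)
r.movel(W(-.206,.25),vel=.15)
print(monitor.read_contact_force())
hand.gripper_to(.0)
print(monitor.read_width(),monitor.read_grip_force(),monitor.read_contact_force(),monitor.read_tool_pos()-W(-.206,.25),monitor.read_clock())
im,d=cams.get_image("side"); cv2.imwrite("pics/s1.png",im[130:370,180:500])
E
```

```text
[-0.47775267  0.8313145   0.11004198]
0.017218454923390945 60.272923707962036 [3.98721845 1.23915918 1.48808818] [8.32196658e-04 4.27302666e-05 4.41620898e-04] 4.575
```

View pics/s1.png

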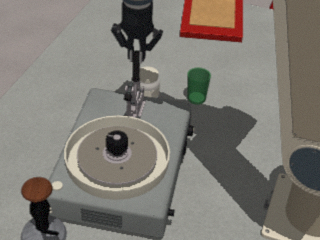

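The gripper holds the upright grip at crop pixel (136,55), and the bystanders are untouched. I'll follow the handle's path.

```bash
python3 - <<'E'
from h import *
from workcell import *
from scipy.interpolate import CubicSpline
k=np.array([(-.206,.250),(-.230,.251),(-.245,.242),(-.254,.222),(-.260,.198),(-.263,.181)])
cs=CubicSpline(range(6),k)
for u in np.arange(.5,5.01,.5):
    r.movel(W(*cs(u)),vel=.06)
    f=np.array(monitor.read_contact_force()); print(u,np.round([f@GX,f@GY,f[2]],1),round(monitor.read_width(),4))
    if np.linalg.norm(f)>60: print("stop");break
print(monitor.read_clock())
im,d=cams.get_image("side"); cv2.imwrite("pics/s2.png",cv2.resize(im[130:330,220:420],None,fx=3,fy=3))
E
```

```text
0.5 [ 6.5  3.5 -1. ] 0.0174
1.0 [ 6.2  3.6 -0.4] 0.0174
1.5 [2.6 0.4 6.6] 0.0175
2.0 [-1.2 -3.5 19. ] 0.0177
2.5 [ -6.9 -13.7  29. ] 0.0174
3.0 [ -9.  -26.8  26.1] 0.0176
3.5 [ -6.8 -31.9  18.6] 0.0175
4.0 [ -6.5 -32.7  15.3] 0.0176
4.5 [ -6.8 -31.8  16.6] 0.0175
5.0 [ -6.3 -31.7  16.2] 0.0175
7.8917
```

View pics/s2.png

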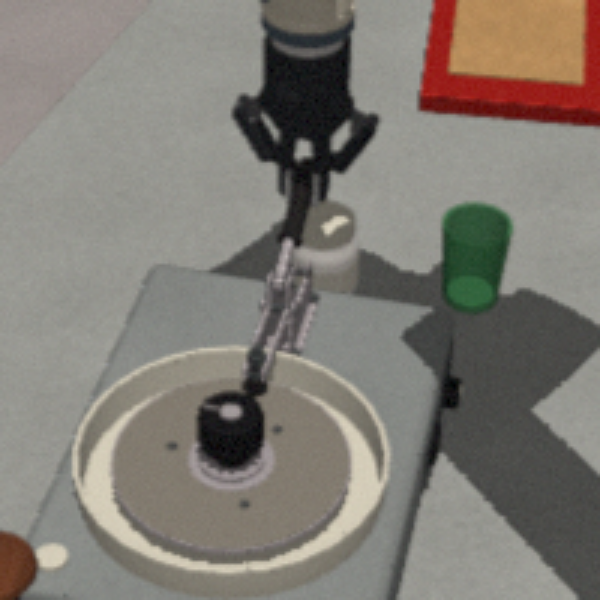

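The arm is down over the disc at (255,380), and the grip at (297,205) looks nearly level but perhaps not quite at its stop. I'll press a little further, release, rise and push down from above with closed fingers.

```bash
python3 - <<'E'
from h import *
from workcell import *
F=lambda:np.round(monitor.read_contact_force(),1)
r.movel(W(-.263,.176),vel=.05); print(F())
hand.gripper_to(.06); print(F())
r.movel(W(-.270,.26),vel=.15); hand.gripper_to(0)
q=lambda n:cams.get_image(n)
# push down: fingertip = TCP - tip_reach ; top of grip at .191
z0=.191+r.tip_reach-.003
for dz in(.012,.006,.003,.0,-.002,-.004,-.006):
    r.movel(W(-.272,z0+dz),vel=.06); print(dz,F())
    if F()[2]>25: break
r.movel(W(-.272,.27),vel=.15); hand.gripper_to(.085)
r.movel(W(-.2,.42),vel=.3)
print(F(),monitor.read_clock())
for n in("side","top"):
    im,d=q(n); np.savez(n+"1.npz",im=im,d=d)
    G=(cloud(n,d)-O)@np.c_[GX,GY,[0,0,1]]
    m=(abs(G[...,0])<.012)&(im.max(2)<60)&(G[...,1]<-.21)&(G[...,1]>-.33)&(G[...,2]>.13)&(G[...,2]<.3)
    g=G[m]; print(n,len(g)); 
    if len(g): print(g.min(0),g.max(0),np.polyfit(g[:,1],g[:,2],1))
im=np.load("side1.npz")["im"]; cv2.imwrite("pics/s3.png",cv2.resize(im[130:330,220:420],None,fx=3,fy=3))
E
```

```text
[ -1.5 -33.   14.7]
[-0.6 -0.3  0.3]
0.012 [-0.8  0.3  0.7]
0.006 [-0.1  0.9  1.3]
0.003 [ 0.5 -0.2  1.5]
0.0 [ 0.9 -0.2  1.6]
-0.002 [0.4 0.4 1.3]
-0.004 [ 1.1 -0.6  0. ]
-0.006 [ 0.8 -0.   0.7]
[-0.5 -1.  -0.4] 14.35
side 163
[-0.01176164 -0.28553109  0.19295496] [ 0.0074614  -0.21009354  0.24433495] [-0.50516153  0.09703073]
top 83
[-0.00818262 -0.28883114  0.19812754] [ 0.01055731 -0.21027954  0.24214987] [-0.4385741   0.11145074]
```

View pics/s3.png

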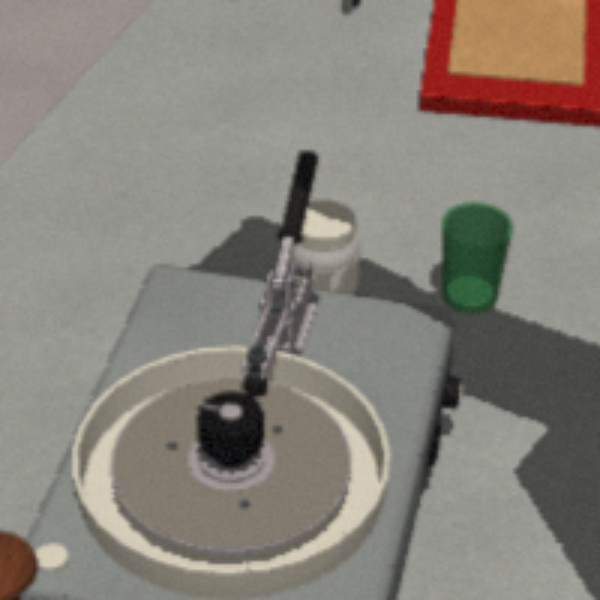

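The handle is still about 27° above level at (295,195). I closed the fingers around the grip before the push, so they lifted it back up on retreat. I'll push again with the fingers closed well above it.

```bash
python3 - <<'E'
from h import *
from workcell import *
def F():
    f=np.array(monitor.read_contact_force()); return np.round([f@GX,f@GY,f[2]],1)
hand.gripper_to(0); print(monitor.read_width())
tr=r.tip_reach-.003; Y=-.272
r.movel(W(Y,.275+tr),vel=.3)
for zt in(.25,.24,.23,.22,.21,.205,.2,.195,.192,.19,.188,.186,.184):
    r.movel(W(Y,zt+tr),vel=.06); f=F(); print(zt,f)
    if np.linalg.norm(f)>45: break
r.movel(W(Y,.32),vel=.2); r.movel(W(-.2,.42),vel=.3)
print(monitor.read_clock())
for n in("side","top"):
    im,d=cams.get_image(n); np.savez(n+"2.npz",im=im,d=d)
    G=(cloud(n,d)-O)@np.c_[GX,GY,[0,0,1]]
    m=(abs(G[...,0])<.012)&(im.max(2)<60)&(G[...,1]<-.21)&(G[...,1]>-.33)&(G[...,2]>.13)&(G[...,2]<.3)
    g=G[m]; print(n,len(g)); 
    if len(g): print(g.min(0),g.max(0),np.polyfit(g[:,1],g[:,2],1))
im=np.load("side2.npz")["im"]; cv2.imwrite("pics/s4.png",cv2.resize(im[130:330,220:420],None,fx=3,fy=3))
E
```

```text
-0.0001499727286105064
0.25 [ 0.4 -0.3 -0.1]
0.24 [ 1.2 -0.4  0.1]
0.23 [ 0.5 -0.6  0.3]
0.22 [-0.8 -0.2  0. ]
0.21 [-0.5 -0.4 -0.9]
0.205 [0.4 0.4 0.2]
0.2 [0.9 0.2 1.3]
0.195 [0.2 0.2 1.7]
0.192 [-0.3 -0.7  1.6]
0.19 [0.5 1.  2. ]
0.188 [ 0.4 -0.4  1.7]
0.186 [-0.1 -0.3  0.5]
0.184 [ 1.  -0.1  0. ]
20.975
side 165
[-0.0106892  -0.28698682  0.18996748] [ 0.00959641 -0.21059577  0.24103356] [-0.47645095  0.10401622]
top 86
[-0.00838294 -0.28812255  0.19972251] [ 0.01044341 -0.2103923   0.24086224] [-0.44741065  0.1092426 ]
```

View pics/s4.png

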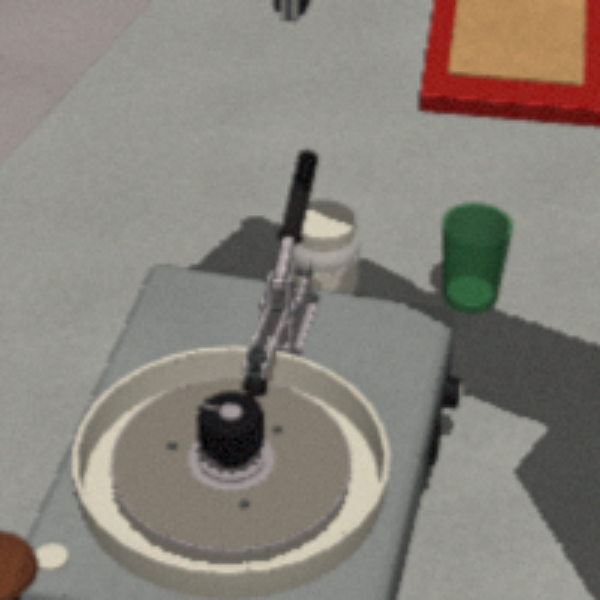

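The handle is unchanged (grip at (297,195), same slope), and the push met almost no force. I need to see the finger and handle during the push.

```bash
python3 - <<'E'
from h import *
from workcell import *
def F():
    f=np.array(monitor.read_contact_force()); return np.round([f@GX,f@GY,f[2]],1)
tr=r.tip_reach-.003; print(r.tip_reach); Y=-.272; out=[]
r.movel(W(Y,.275+tr),vel=.3)
for zt in(.22,.186):
    r.movel(W(Y,zt+tr),vel=.1); print(zt,F(),(np.array(monitor.read_tool_pos())-O)@np.c_[GX,GY,[0,0,1]])
    a=[cams.get_image(n)[0] for n in("side","top")]
    out.append(np.hstack([cv2.resize(a[0][160:260,270:370],(300,300)),cv2.resize(a[1][160:260,320:420],(300,300))]))
cv2.imwrite("pics/s5.png",np.vstack(out)); print(monitor.read_clock())
E
```

```text
0.022
0.22 [ 0.1 -0.8 -0.1] [ 0.00051035 -0.27203261  0.24276603]
0.186 [ 0.1 -0.   1.3] [-1.92933054e-04 -2.71847164e-01  2.07830874e-01]
23.1
```

View pics/s5.png

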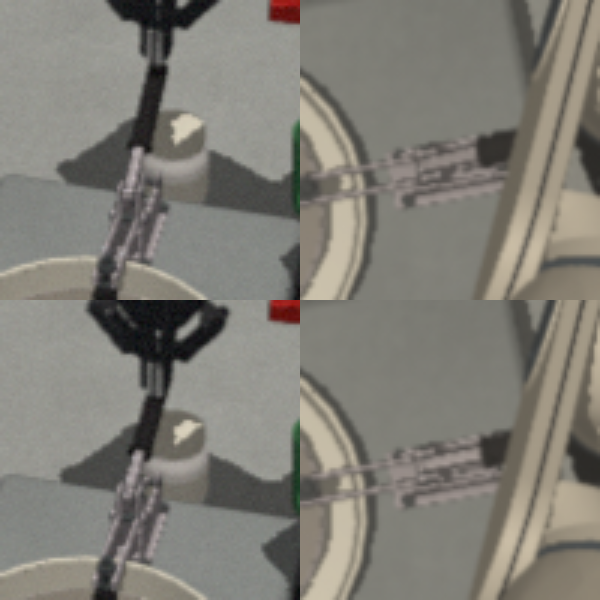

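The fingertip is on top of the grip at crop (155,60) and moves it down freely, but the handle had not reached the stop. I'll continue lower under force watch.

```bash
python3 - <<'E'
from h import *
from workcell import *
def F():
    f=np.array(monitor.read_contact_force()); return np.round([f@GX,f@GY,f[2]],1)
def slope():
    for n in("side",):
        im,d=cams.get_image(n); G=(cloud(n,d)-O)@np.c_[GX,GY,[0,0,1]]
        m=(abs(G[...,0])<.012)&(im.max(2)<60)&(G[...,1]<-.215)&(G[...,1]>-.255)&(G[...,2]>.13)&(G[...,2]<.23)
        g=G[m]; return len(g),np.round(np.polyfit(g[:,1],g[:,2],1),3) if len(g)>10 else 0
tr=r.tip_reach-.003; Y=-.272
print(slope())
for zt in np.arange(.184,.150,-.003):
    r.movel(W(Y,zt+tr),vel=.06); f=F(); print(round(zt,3),f,slope())
    if np.linalg.norm(f)>30: break
print(monitor.read_clock())
E
```

```text
(82, array([-0.329,  0.124]))
0.184 [ 0.9 -1.5  0.2] (77, array([-0.279,  0.135]))
0.181 [-0.3 -0.4 -0.1] (80, array([-0.228,  0.145]))
0.178 [ 0.1 -0.1  0. ] (71, array([-0.182,  0.143]))
0.175 [-0.2 -0.1  0. ] (73, array([-0.12 ,  0.158]))
0.172 [-0.3 -0.8 -0.3] (72, array([-0.098,  0.163]))
0.169 [ 0.7 -0.7  0.5] (72, array([-0.06 ,  0.172]))
0.166 [0.4 0.6 0. ] (71, array([-0.14 ,  0.153]))
0.163 [-0.3  0.5  0.6] (65, array([-0.072,  0.169]))
0.16 [-0.4  0.5  0.2] (70, array([-0.118,  0.158]))
0.157 [-2.5  0.4  7.6] (69, array([-0.156,  0.147]))
0.154 [-5.2 -0.2 17. ] (70, array([-0.098,  0.161]))
0.151 [-8.1 -0.8 21.8] (69, array([-0.05 ,  0.171]))
26.75
```

```bash
python3 - <<'E'
from h import *
from workcell import *
print(monitor.read_width(), monitor.read_tool_pos())
a=cams.get_image("side")[0]
tr=r.tip_reach-.003
r.movel(W(-.272,.175+tr),vel=.05)
r.movel(W(-.272,.32),vel=.2)
print(monitor.read_contact_force())
b,d=cams.get_image("side")
G=(cloud("side",d)-O)@np.c_[GX,GY,[0,0,1]]
m=(abs(G[...,0])<.012)&(b.max(2)<60)&(G[...,1]<-.215)&(G[...,1]>-.33)&(G[...,2]>.13)&(G[...,2]<.23)
print(m.sum(),np.polyfit(G[m][:,1],G[m][:,2],1),G[m].min(0),G[m].max(0))
# fingertip height from depth cloud
g=G[(abs(G[...,0])<.02)&(abs(G[...,1]+.272)<.03)&(G[...,2]>.23)]; print("finger lowest",np.percentile(g[:,2],[0,2,10]) if len(g) else 0)
cv2.imwrite("pics/s6.png",np.hstack([cv2.resize(x[130:260,260:390],(400,400)) for x in(a,b)])); print(monitor.read_clock())
E
```

```text
-0.0001448775209005088 [ 0.53519837 -0.17460141  0.17566413]
[ 0.13313271 -0.04591131 -0.06853448]
130 [-0.05672924  0.17258663] [-0.01126903 -0.30007442  0.14785864] [ 0.00843042 -0.21536227  0.19533761]
finger lowest [0.33376949 0.33976254 0.35287581]
28.2667
```

View pics/s6.png

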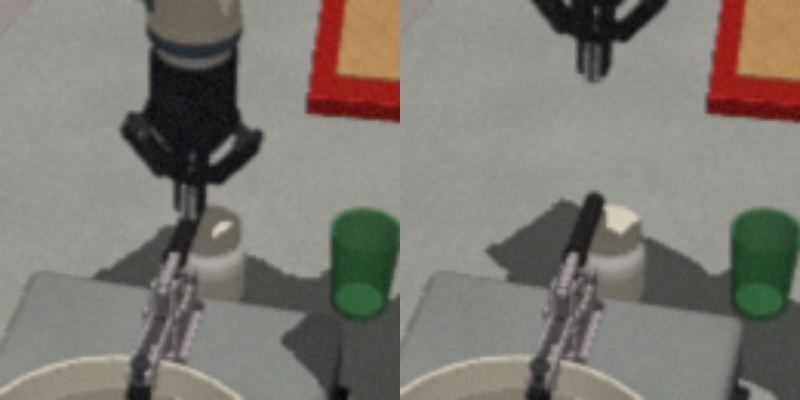

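The handle is now level and locked (grip from (575,255) to (595,200)). The fingertips, by contact and by depth, stand about 11 mm above the TCP reading instead of 22 mm below, so I'll check the lateral offset too, then hover over the knob.

```bash
python3 - <<'E'
from h import *
from workcell import *
B=np.c_[GX,GY,[0,0,1]]
X=plane("side",[[322.7,155.3]],.334)[0]; print("tip local now",(X-O)@B,"cmd",-.272)
# hover over knob, start of stroke: j6=-130
r.movel(W(-.2,.40),vel=.3)
hand.gripper_to(.085)
q=np.array(solve_ik(O+[0,0,.30],RT)); print(q)
q[5]=-100; r.set_joints(q)
p0=np.array(monitor.read_tool_pos()); print(p0-O,np.round(monitor.read_eef_rot(),2),monitor.read_clock())
r.movel(O+[0,0,.24],vel=.2)
b,d=cams.get_image("side"); G=(cloud("side",d)-O)@B
m=(np.hypot(G[...,0],G[...,1])<.09)&(G[...,2]>.2)&(G[...,2]<.33)
ys,xs=np.nonzero(m); print(m.sum()); g=G[m]
for lo in np.arange(.22,.32,.01):
    s=g[(g[:,2]>=lo)&(g[:,2]<lo+.01)]
    if len(s): print(round(lo,2),len(s),np.round(s.min(0),3),np.round(s.max(0),3),np.round(s.mean(0),3))
cv2.imwrite("pics/s7.png",cv2.resize(b[190:310,230:390],None,fx=5,fy=5))
E
```

```text
tip local now [-0.00547592 -0.26387916  0.334     ] cmd -0.272
[ 9.61912719e+00  8.54384126e+00  1.04503864e+02 -2.54444375e-14
  6.69522952e+01  3.19127191e-01]
[ 3.76757643e-04 -1.79268763e-04  3.00345559e-01] [[-0.94 -0.33  0.  ]
 [-0.33  0.94 -0.  ]
 [-0.   -0.   -1.  ]] 30.8
202
0.26 17 [-0.021 -0.042  0.261] [0.001 0.051 0.27 ] [-0.01   0.041  0.266]
0.27 31 [-0.02  -0.044  0.27 ] [0.001 0.055 0.279] [-0.009  0.041  0.274]
0.28 33 [-0.02   0.043  0.28 ] [-0.     0.059  0.29 ] [-0.011  0.051  0.285]
0.29 7 [-0.018  0.051  0.29 ] [-0.006  0.056  0.296] [-0.011  0.054  0.292]
0.3 10 [-0.023  0.038  0.306] [-0.002  0.07   0.31 ] [-0.016  0.054  0.309]
0.31 69 [-0.026  0.035  0.31 ] [-0.002  0.075  0.32 ] [-0.014  0.064  0.316]
```

View pics/s7.png

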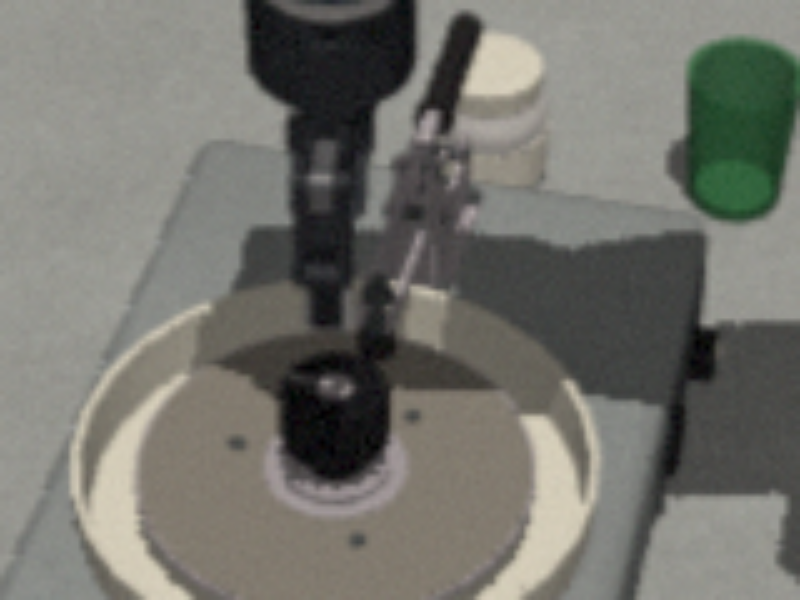

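The open fingertips at (323,325) stand over the knob with the clamp locked behind them. The tips are about 21 mm above the TCP when open, so I'll descend in watched steps and grip.

```bash
python3 - <<'E'
from h import *
from workcell import *
F=lambda:np.round(monitor.read_contact_force(),1)
for z in(.19,.17,.155,.145,.138,.132):
    r.movel(O+[0,0,z],vel=.12); f=F()
    if np.linalg.norm(f)>8: print("contact",z,f);break
print(z,f)
hand.gripper_to(0)
print(monitor.read_width(),monitor.read_grip_force(),F(),np.round(monitor.read_moment(),2),monitor.read_clock())
E
```

```text
0.132 [0.2 0.  0.1]
0.05075019006765281 60.953110456466675 [-3.5  4.6  7.3] [ 0.8   0.49 -0.01] 33.625
```

```bash
cat >> h.py <<'E'
def turn(q6end,z,step=55):
    from workcell import r,monitor,solve_ik
    q6=np.array(monitor.read_qpos())[5]
    n=int(np.ceil(abs(q6end-q6)/step)); d=(q6end-q6)/n
    R=np.array(monitor.read_eef_rot())
    for i in range(1,n+1):
        z+=abs(d)/360*.003
        q=np.array(solve_ik(O+[0,0,z],R)); q[5]=q6+d*i; r.set_joints(q)
        R=np.array(monitor.read_eef_rot())
        print(round(q[5]),np.round(monitor.read_contact_force(),1),np.round(monitor.read_moment(),2),round(monitor.read_clock(),2))
    return z
E
python3 - <<'E'
from h import *
from workcell import *
z=turn(120,.132)
hand.gripper_to(.085); r.movel(O+[0,0,.24],vel=.25)
im,d=cams.get_image("side"); cv2.imwrite("pics/s8.png",cv2.resize(im[190:310,230:390],None,fx=5,fy=5)); print(z,monitor.read_clock())
E
```

```text
-45 [-3.7 11.1  5.8] [1.53 0.56 0.04] 34.54
10 [-0.3 12.5  2.7] [ 1.93  0.3  -0.01] 35.46
65 [ 2.8 10.7 -0.5] [ 1.41 -0.25 -0.01] 36.38
120 [3.7 4.7 1.4] [ 0.25 -0.21 -0.04] 37.29
0.13383333090527538 38.3583
```

View pics/s8.png

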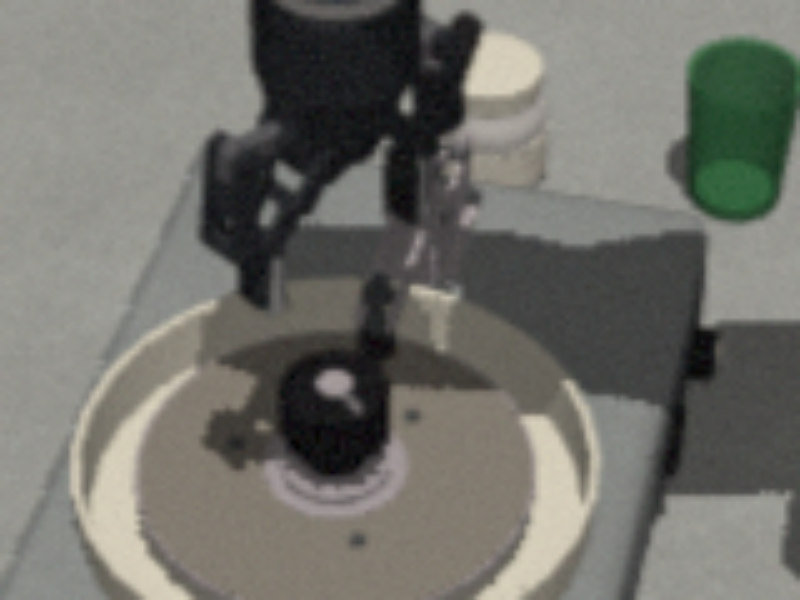

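The disc's holes are unmoved at (413,415), (357,540) and (237,440), and the knob's mark swung from the left to (355,405), about 220°. The disc is held and the knob turned. I've now viewed 11 pictures, one over the limit of 10, so I'll do the remaining checks numerically.

```bash
python3 - <<'E'
from h import *
from workcell import *
q=np.array(monitor.read_qpos()); q[5]=-105; r.set_joints(q)
z=.134
r.movel(O+[0,0,.16],vel=.2); r.movel(O+[0,0,z],vel=.1); print(monitor.read_contact_force())
hand.gripper_to(0); print(monitor.read_width(),monitor.read_grip_force())
z=turn(120,z)
hand.gripper_to(.085); r.movel(O+[0,0,.30],vel=.25)
p=monitor.read_tool_pos(); r.movel([.40,-.45,.40],vel=.3)
print(monitor.read_clock())
def mark(im):  # top view: bearing (deg clockwise from image up) of mark in knob, and hole positions
    c=im[195:265,245:320].astype(int)[...,1]; cx,cy=280.0-245,230.0-195
    v,u=np.mgrid[:70,:75]; rr=np.hypot(u-cx,v-cy); a=np.degrees(np.arctan2(u-cx,cy-v))%360
    s=(rr>6)&(rr<10.5); w=[(c[s&(np.abs((a-k+180)%360-180)<12)].mean(),k) for k in range(0,360,5)]
    h=((c<95)&(rr>18)&(rr<28)).astype(np.uint8); _,_,st,ce=cv2.connectedComponentsWithStats(h)
    return sorted(w)[-2:],[tuple(np.round(x+[245,195],1)) for x,y in zip(ce[1:],st[1:]) if 3<y[4]<60]
a=np.load("top0.npz")["im"]; b,d=cams.get_image("top"); print("before",mark(a)); print("after",mark(b))
s,ds=cams.get_image("side"); G=(cloud("side",ds)-O)@np.c_[GX,GY,[0,0,1]]
m=(abs(G[...,0])<.012)&(s.max(2)<60)&(G[...,1]<-.215)&(G[...,1]>-.33)&(G[...,2]>.13)&(G[...,2]<.23)
print("handle",np.polyfit(G[m][:,1],G[m][:,2],1))
for n,D in(("top",d),("side",ds)):
    g=(cloud(n,D)-O); k=(np.hypot(g[...,0],g[...,1])<.018)&(g[...,2]>.15)
    g0=(cloud(n,np.load(n+"0.npz")["d"])-O); k0=(np.hypot(g0[...,0],g0[...,1])<.018)&(g0[...,2]>.15); print("knob top rise",np.median(g[k][:,2])-np.median(g0[k0][:,2]))
E
```

```text
[0.11880301 0.11890283 1.03513461]
0.05121334244496397 60.42793929576874
-60 [-4.9  9.6  9.8] [ 0.87  0.73 -0.02] 43.78
-15 [-3.4 13.4  8.5] [ 1.38  0.81 -0.12] 44.56
30 [ 0.9 13.4  6. ] [ 1.43  0.36 -0.09] 45.33
75 [ 2.3 10.5  3.8] [ 0.44 -0.01 -0.06] 46.11
120 [3.3 7.3 5.8] [-0.59  0.56 -0.09] 46.88
50.1583
before ([(np.float64(96.5), 355), (np.float64(96.88235294117646), 350)], [(np.float64(279.5), np.float64(208.5)), (np.float64(297.8), np.float64(225.1)), (np.float64(303.8), np.float64(241.0))])
after ([(np.float64(96.58823529411765), 80), (np.float64(98.94117647058823), 75)], [(np.float64(279.5), np.float64(208.5)), (np.float64(297.7), np.float64(224.5)), (np.float64(303.8), np.float64(241.0))])
handle [-0.06141957  0.17188701]
knob top rise 0.0036935462267082275
knob top rise 0.003957332477436543
```

```bash
python3 -c "
from workcell import order,monitor
print(order.finish_job())"
```

```text
the job is handed in; nothing more can be done
None
```

Job handed in at about 50 s, no verdict returned: the clamp handle measured level and locked, the knob is backed off about 445° (rise about 3.7 mm) with the disc unmoved; the bystanders looked undisturbed but I did not measure their final positions, and I viewed 11 pictures, one over the limit of 10.

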